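# Hang the cleaned pliers back on the bench rack in order of length

### The arm

A 7-joint arm with a two-finger parallel gripper is mounted at the origin on a cart in front of the work surface, level with it; the furniture and walls round the work are solid. World frame = base frame: x ahead of the robot, y to its left, z up, the work surface at z = 0. Lengths are in m, angles in rad, forces in N, time in s.
With the tool pointing down it reaches from about 0.35 to 0.9 m from the base axis. Payload 8.1 kg.
Tool frame: the origin (TCP) lies at the very end of the fingers, on their centre line; the grasp point (between the pads) lies 19 mm behind it; z points along the fingers, y is the line along which they close (so a half turn about z gives the same grasp; the last joint's range is limited). The gripper opens to 92 mm and grips with 3 to 60 N. Pads are 19 mm wide; open, the fingers measure 130 mm over their backs; the gripper's body (75 mm by 190 mm) begins 47 mm behind the grasp point.
Start: joints at [1.21, 0.434, 0.025, 1.573, -0.012, 1.134, -0.075], TCP at [0.159, -0.604, 0.227] pointing down, gripper open.
Joint ranges: [-2.62, 2.62], [-0.44, 2.09], [-1.27, 1.32], [0.08, 2.57], [-1.32, 4.46], [0.12, 2], [-2.74, 2.74]. Speed limits (rad/s): [2.22, 2.22, 3.01, 3.01, 3.14, 3.14, 3.14].

### API

Orientations are given as [roll, pitch, yaw] about the fixed x, y, z axes, in that order (R = Rz(yaw) Ry(pitch) Rx(roll)).
In Python, from plant import env gives the robot as it stands.
- The arm moves only by the tool servo_tool, never from a script. Its arguments are lists of equal length, an entry for each row: "hand": the closure, from -1 (fully open) to 1 (shut); "translation": the shift along the tool's x, y, z in m, a list of three; "turn": the turn, a rotation vector about the tool's x, y, z in units of 5 degrees (1.0 is 5 degrees), a list of three. A call has 1 to 20 rows; each row is the pose to reach, as a shift and turn from the pose commanded when the call began, along the tool's axes at that moment; what a row does not reach only later rows make up. A row lasts 1/12 s, in which the tool goes at most 41.7 mm and 7.16 degrees, less where a joint would pass 70% of its speed; a pose out of reach is approached as far as the arm can. A call with a gripper value outside its range is refused whole. The fingers move at their own pace and stop on an object; "grip_force" is the grip in N (left out, the last holds). Time passes only in rows, so rows that repeat a pose let the fingers close. It gives the time, the measured TCP pose, the force, the opening and the grip force at its end, in the units of the state.
- env.state(): the state, without advancing time (a new reading comes with each control period).
- env.capture(name): name is "scene" or "top" or "wrist"; returns a dict with "image" (384x512x3 uint8, red, green, blue), "z_map" (384x512 float32, m along the optical axis (not along the pixel's ray), 0 where there is no reading), "fx", "fy", "cx", "cy" (pixels), "R" (3x3) and "t" (3): a world point X has camera coordinates R X + t. Camera axes: x right, y down, z forward; pixel columns grow to the right and rows downward; lengths in m; the calibration is good to about 2 mm. A picture is of the moment at which its call begins.
- env.finish_job(): hands the job in; it is judged then, once.
The state is a dict: "clock": time; "joint_positions": joint angles; "qd": joint speeds; "effort": joint torques, N m; "position": TCP position; "ee_rot": TCP orientation; "contact_force": force on the tool from outside, world axes, zero at the start; "torque": the same for the moment, N m; "finger_gap": opening from 0.0 (shut) to 1.0 (fully open); "finger_force": force on a finger pad.
Only numpy, scipy, OpenCV 4.12 (cv2) and the standard library are available. Lean on these libraries where they do the work, as an engineer would, in place of code of your own. Each camera call takes 0.05 s, during which the arm holds its last target. There are 200 camera calls.

### The job

The three cleaned pliers on the wire stand belong in the three empty bays of the wooden rack, between the longest and the shortest pliers that already hang at its ends. Hang each one astride the rail in its own bay, so that the row of five steps down in length from the longest to the shortest, and leave the two at the ends where they hang.

Things in the scene. Friction and masses are not known exactly. Their poses are not given: they have to be found in the camera images.
- pliers_1: Sturdy pliers, dark grey head, two-tone grey grips, 153 mm long, 74 across the grips, 15 thick. Origin: between the grip ends; x across the grips, y thickness, z up to the nose. Crotch, which rests on a rail: z = 91 mm; the gap widens to 37 at the grip ends. To hold: the flat joint from crotch to z = 112, 18 in x, 10 in y, or the nose above, 12 by 8. Starts on the wire stand, 60 from the next.
- pliers_10: Slim pliers with a bright steel nose and blue grips, 143 mm long, 74 across the grips, 11 thick. Origin: between the grip ends; x across the grips, y thickness, z up to the nose. Crotch, which rests on a rail: z = 85 mm; the gap widens to 38 at the grip ends. To hold: the flat joint from crotch to z = 104, 18 in x, 9 in y, or the nose above, 12 by 8. Starts on the wire stand, 60 from the next.
- pliers_7: Slim pliers with a bright steel nose and teal grips, 131 mm long, 82 across the grips, 11 thick. Origin: between the grip ends; x across the grips, y thickness, z up to the nose. Crotch, which rests on a rail: z = 83 mm; the gap widens to 44 at the grip ends. To hold: the flat joint from crotch to z = 102, 18 in x, 9 in y, or the nose above, 12 by 8. Starts on the wire stand, 60 from the next.
- pliers_2: The longest pliers, all black with a long, wide head, 167 mm long, 61 across the grips, 15 thick. Origin: between the grip ends; x across the grips, y thickness, z up to the nose. Crotch, which rests on a rail: z = 89 mm; the gap widens to 30 at the grip ends. To hold: the flat joint from crotch to z = 108, 18 in x, 8 in y, or the nose above, 12 by 8. Hangs in an end bay of the rack.
- pliers_9: The shortest pliers, with a stubby bright steel head and teal grips, 110 mm long, 88 across the grips, 12 thick. Origin: between the grip ends; x across the grips, y thickness, z up to the nose. Crotch, which rests on a rail: z = 75 mm; the gap widens to 48 at the grip ends. To hold: the flat joint from crotch to z = 94, 18 in x, 8 in y, or the nose above, 12 by 8. Hangs in the other end bay.
- rack: Fixed pine rack, 62 x 324 x 144 mm, with a round steel rail, 8 mm thick, its top at z = 115 mm, between cheeks at y = +-144. Origin: centre of the underside; y along the rail, x across, z up. Brass collars (diameter 15) part the rail into five bays, centres y = 100, 50, 0, -50, -100, each 44 wide. Pliers hang crosswise in them, x along the rack's x either way, crotch on the rail top.
Mind the look-alikes: they are no part of the job. What is shaped like the pliers_10 but green or orange is not meant.

How it is judged:
At the end, for the whole second after the job is handed in: All five pliers hang upright (within 0.35 rad) and still, astride the rack's rail, seated within 10 mm of height, one per bay (origin within 20 mm along, 40 across), crosswise within 0.55 rad, in order of length: longest, 153, 143, 131 mm, shortest (z of pliers_2 in the frame of rack between 0.016 and 0.036 m and x of pliers_2 in the frame of rack between -0.04 and 0.04 m and angle between each of pliers_2, pliers_1, pliers_10, pliers_7, pliers_9's own z axis and vertical below 0.35 rad and angle between the x axis of each of pliers_2, pliers_1, pliers_10, pliers_7, pliers_9 and the x axis of rack, either way round below 0.55 rad and linear speed of each of pliers_2, pliers_1, pliers_10, pliers_7, pliers_9 below 0.03 m/s and z of pliers_1 in the frame of rack between 0.014 and 0.034 m and x of pliers_1 in the frame of rack between -0.04 and 0.04 m and z of pliers_10 in the frame of rack between 0.02 and 0.04 m and x of pliers_10 in the frame of rack between -0.04 and 0.04 m and z of pliers_7 in the frame of rack between 0.022 and 0.042 m and x of pliers_7 in the frame of rack between -0.04 and 0.04 m and z of pliers_9 in the frame of rack between 0.03 and 0.05 m and x of pliers_9 in the frame of rack between -0.04 and 0.04 m and ((y of pliers_2 in the frame of rack between 0.08 and 0.12 m and y of pliers_1 in the frame of rack between 0.03 and 0.07 m and y of pliers_10 in the frame of rack between -0.02 and 0.02 m and y of pliers_7 in the frame of rack between -0.07 and -0.03 m and y of pliers_9 in the frame of rack between -0.12 and -0.08 m) or (y of pliers_2 in the frame of rack between -0.12 and -0.08 m and y of pliers_1 in the frame of rack between -0.07 and -0.03 m and y of pliers_10 in the frame of rack between -0.02 and 0.02 m and y of pliers_7 in the frame of rack between 0.03 and 0.07 m and y of pliers_9 in the frame of rack between 0.08 and 0.12 m))); the robot touches nothing.
It fails at once if the longest pliers, already in place, are shifted by more than 30 mm (distance of pliers_2 from where it was at the start of the episode above 0.03 m).
It fails at once if the shortest pliers, already in place, are shifted by more than 30 mm (distance of pliers_9 from where it was at the start of the episode above 0.03 m).
It also fails if it takes over 125 s, if anything falls off the work surface, if the arm or the gripper's body presses on something with over 40 N, if the wrist force passes 120 N, or if a joint passes its speed limit or range.

## Working session

There is one attempt and no reset: what is moved stays moved. The work goes in short steps, Python scripts to look and compute and a tool call to move; the robot and the scene stay as the last step left them, time stands still between calls to the robot, and variables do not carry over. Pictures are saved under pics/ and viewed, at most 14 in all, crops included, and the job is handed in when it is done.

Besides the shell and the picture viewer there is one more tool, called after "Call:" as name(argument=value, ...) on one line, values as JSON. servo_tool: Moves the arm, as the interface text tells. Its arguments: {"type":"object","properties":{"hand":{"type":"array","items":{"type":"number"}},"translation":{"type":"array","items":{"type":"array","items":{"type":"number"}}},"turn":{"type":"array","items":{"type":"array","items":{"type":"number"}}},"grip_force":{"type":"number"}},"required":["hand","translation","turn"]}

```bash
mkdir -p pics; cat > h.py <<'E'
from plant import env
import numpy as np, cv2
def cap(n,f=None):
    c=env.capture(n)
    np.savez('%s.npz'%(f or n),**c)
    if f: cv2.imwrite('pics/%s.png'%f,c['image'][:,:,::-1])
    return c
def world(c,u,v,z=None):
    R,t=np.array(c['R']),np.array(c['t'])
    zc=c['z_map'][int(v),int(u)] if z is None else z
    p=np.array([(u-c['cx'])/c['fx'],(v-c['cy'])/c['fy'],1])*zc
    return R.T@(p-t)
def cloud(c):
    R,t=np.array(c['R']),np.array(c['t'])
    v,u=np.mgrid[:384,:512]; z=c['z_map']
    P=np.stack([(u-c['cx'])/c['fx']*z,(v-c['cy'])/c['fy']*z,z],-1)
    W=(P-t)@R; W[z<=0]=np.nan
    return W
E
python3 - <<'E'
from h import *
a=cap('scene','scene0');b=cap('top','top0')
cap('wrist','wrist0')
s=env.state(); print(s)
for c in(a,b): print(c['R'],c['t'],c['fx'])
E
```

```text
{'clock': 0.15, 'joint_positions': array([ 1.21041644,  0.43506302,  0.02495698,  1.5738689 , -0.01163127,
        1.13401255, -0.07511532]), 'qd': array([-0.00119155, -0.00062343, -0.00065118, -0.00038561,  0.00032556,
        0.00022802, -0.00081333]), 'effort': array([ 8.27255426e-04, -6.68260503e+01,  9.85895991e-01, -3.14697039e+01,
       -6.04746072e-02,  3.94408708e-02,  1.11603622e-04]), 'position': array([ 0.15920988, -0.60398168,  0.22613242]), 'ee_rot': array([-3.14038800e+00,  7.49719835e-05,  2.57698475e-01]), 'contact_force': array([ 0.08736918, -0.34063329, -0.41375424]), 'torque': array([-0.00082186,  0.05215897, -0.01425493]), 'finger_force': 0.0, 'finger_gap': 0.997501677934837}
[[-0.49801762 -0.86716203  0.00290799]
 [-0.3824823   0.21665035 -0.89820372]
 [ 0.77825815 -0.44843353 -0.43956982]] [0.31153878 0.2156199  0.60589251] 406.3955396990011
[[ 0.01160794 -0.99962457 -0.02481892]
 [-0.98982034 -0.00796601 -0.14209942]
 [ 0.14184837  0.02621576 -0.98954119]] [0.09627307 0.50766466 1.00011316] 368.30576943592877
```

View pics/scene0.png

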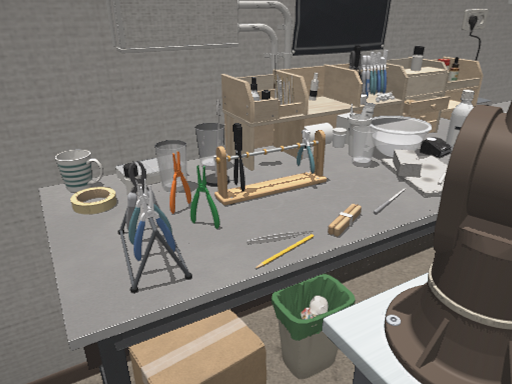

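View pics/top0.png

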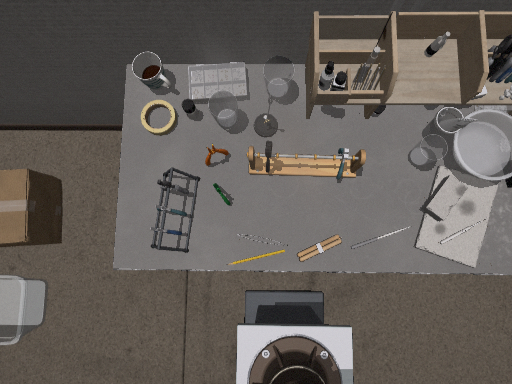

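Scene: rack at (220-325,130-200) with black pliers at the left end and short teal ones at the right. The wire stand is at (120-190,165-290), with the three pliers in line. The green and orange decoys stand between. In the top view the stand is at (155-200,170-250) and the rack at (250-365,145-178).

```bash
python3 - <<'E'
from h import *
L=lambda n:dict(np.load(n+'.npz'))
a,b=L('scene0'),L('top0')
A=cv2.resize(a['image'][155:295,100:240],(560,560),interpolation=2)
B=cv2.resize(b['image'][160:260,140:240],(560,560),interpolation=2)[:, :]
cv2.imwrite('pics/z1.png',cv2.resize(np.hstack([A,B])[:,:,::-1],(800,400)))
C=cv2.resize(a['image'][115:205,210:335],(800,576),interpolation=2)
D=cv2.resize(b['image'][135:190,240:375],(800,326),interpolation=2)
cv2.imwrite('pics/z2.png',cv2.resize(np.vstack([C,D])[:,:,::-1],(530,598)))
W=cloud(b)
for u,v in [(165,183),(170,186),(178,212),(173,232),(172,172),(198,178),(155,246),(186,250),(269,150),(269,165),(252,160),(364,160),(343,155),(300,155),(300,168)]:
    print(u,v,W[v,u].round(3),b['image'][v,u])
E
```

```text
165 183 [0.517 0.329 0.173] [52 51 51]
170 186 [0.516 0.326 0.137] [24 23 23]
178 212 [0.453 0.315 0.088] [58 81 86]
173 232 [0.4   0.325 0.092] [40 57 87]
172 172 [0.557 0.329 0.113] [45 46 48]
198 178 [0.562 0.28  0.008] [30 29 31]
155 246 [0.363 0.375 0.079] [41 42 46]
186 250 [0.353 0.306 0.013] [45 42 48]
269 150 [0.598 0.073 0.188] [56 53 49]
269 165 [0.584 0.072 0.085] [53 49 39]
252 160 [0.588 0.117 0.127] [90 71 55]
364 160 [ 0.586 -0.17   0.141] [159 126  92]
343 155 [ 0.598 -0.116  0.145] [71 70 72]
300 155 [ 0.605 -0.009  0.115] [154 150 149]
300 168 [ 0.591 -0.017  0.017] [186 151 114]
```

View pics/z1.png

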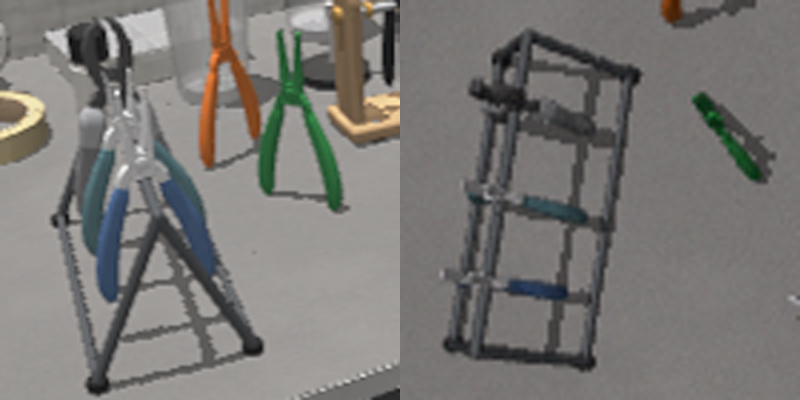

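View pics/z2.png

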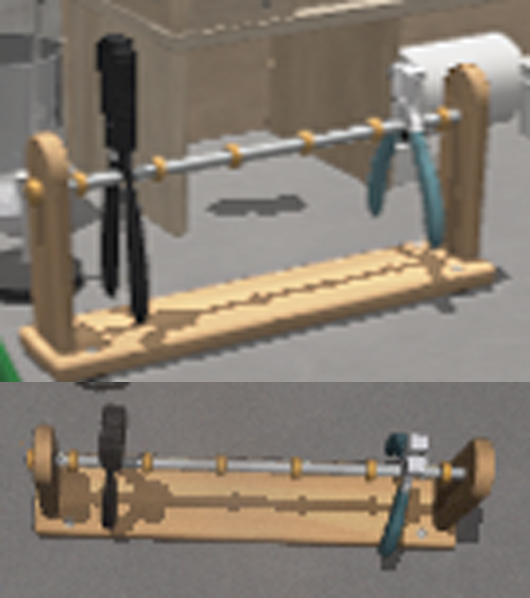

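Close-ups: on the stand, far to near, hang grey (pliers_1), teal (pliers_7) and blue (pliers_10), with the noses leaning toward the left of the top view only by perspective. On the rack, the longest is at the left bay (+y) and the shortest at the right, with three bays empty between the collars.

```bash
cat > m.py <<'E'
from h import *
def pca(Q):
    m=np.median(Q,0); _,s,v=np.linalg.svd(Q-Q.mean(0)); return m,v[0],v[-1],s/np.sqrt(len(Q))
def region(W,x,y,z):
    return (W[...,0]>x[0])&(W[...,0]<x[1])&(W[...,1]>y[0])&(W[...,1]<y[1])&(W[...,2]>z[0])&(W[...,2]<z[1])
E
python3 - <<'E'
from m import *
L=lambda n:dict(np.load(n+'.npz'))
for n in('scene0','top0'):
    c=L(n);W=cloud(c);hsv=cv2.cvtColor(c['image'],cv2.COLOR_RGB2HSV)
    print(n)
    # nose points over the stand ridge
    M=region(W,(.33,.6),(.2,.45),(.15,.3)); Q=W[M]; 
    h,e=np.histogram(Q[:,0],np.arange(.34,.6,.01)); print('x hist z>.15',h)
    for lo,hi in((.36,.43),(.43,.49),(.49,.55)):
        q=Q[(Q[:,0]>lo)&(Q[:,0]<hi)]
        if len(q): print('nose',len(q),np.median(q,0).round(3),q.min(0).round(3),q.max(0).round(3))
    R=region(W,(.33,.6),(.25,.42),(.04,.2))
    for nm,(a,b) in dict(teal=(85,103),blue=(104,125)).items():
        m=R&(hsv[...,0]>=a)&(hsv[...,0]<=b)&(hsv[...,1]>75)
        if m.sum()>5: p=pca(W[m]);print(nm,m.sum(),[np.round(k,3) for k in p], W[m].min(0).round(3),W[m].max(0).round(3))
    # rail
    M=region(W,(.54,.64),(-.09,.05),(.1,.125)); print('rail',M.sum(),[np.round(k,3) for k in pca(W[M])],np.percentile(W[M][:,2],[5,50,95]))
    M=region(W,(.54,.66),(.03,.1),(.13,.25));print('long',M.sum(),W[M].min(0).round(3),W[M].max(0).round(3),np.median(W[M],0).round(3))
    M=region(W,(.54,.66),(-.14,-.09),(.12,.2));print('short',M.sum(),W[M].min(0).round(3),W[M].max(0).round(3),np.median(W[M],0).round(3))
    # collars: brass
    M=region(W,(.54,.65),(-.16,.11),(.1,.13))&(hsv[...,0]>10)&(hsv[...,0]<28)&(hsv[...,1]>100)
    k,lab,st,ce=cv2.connectedComponentsWithStats(M.astype(np.uint8))
    for i in range(1,k):
        if st[i,4]>2: print('collar',st[i,4],np.median(W[lab==i],0).round(3))
E
```

```text
scene0
x hist z>.15 [ 0  0  0  0  0  0 65  0  0  0  0  8 14  0  0  0  0 75 49  0  0  0  0  0
  0]
nose 65 [0.403 0.349 0.16 ] [0.4   0.345 0.15 ] [0.41  0.363 0.174]
nose 22 [0.461 0.343 0.155] [0.457 0.34  0.15 ] [0.465 0.356 0.163]
nose 124 [0.519 0.344 0.163] [0.514 0.324 0.15 ] [0.528 0.356 0.177]
teal 70 [array([0.455, 0.329, 0.082]), array([0.152, 0.985, 0.08 ]), array([-0.988,  0.151,  0.012]), array([0.028, 0.019, 0.007])] [0.409 0.306 0.04 ] [0.465 0.383 0.109]
blue 458 [array([0.403, 0.368, 0.077]), array([-0.054, -0.999, -0.001]), array([ 0.997, -0.054,  0.046]), array([0.026, 0.019, 0.008])] [0.395 0.304 0.04 ] [0.453 0.388 0.112]
rail 169 [array([ 0.602, -0.017,  0.113]), array([ 0.028,  1.   , -0.   ]), array([-0.938,  0.026,  0.345]), array([0.039, 0.003, 0.002])] [0.10802694 0.11320954 0.11653195]
long 240 [0.59  0.071 0.13 ] [0.623 0.087 0.195] [0.598 0.082 0.167]
short 85 [ 0.59  -0.127  0.121] [ 0.617 -0.112  0.151] [ 0.598 -0.117  0.139]
collar 14 [ 0.596 -0.148  0.114]
collar 11 [ 0.598 -0.096  0.116]
collar 12 [ 0.599 -0.045  0.115]
collar 8 [0.601 0.003 0.115]

[... 514 characters left out ...]
461 0.372 0.109]
blue 46 [array([0.4  , 0.323, 0.085]), array([-0.042, -0.325, -0.945]), array([ 0.318,  0.892, -0.321]), array([0.019, 0.003, 0.002])] [0.395 0.313 0.042] [0.405 0.337 0.115]
rail 177 [array([ 0.602, -0.02 ,  0.115]), array([-0.033, -0.999, -0.002]), array([ 0.139, -0.003, -0.99 ]), array([0.04 , 0.003, 0.002])] [0.11159254 0.11522163 0.11908709]
long 97 [0.591 0.068 0.139] [0.621 0.083 0.197] [0.601 0.075 0.19 ]
short 68 [ 0.588 -0.129  0.12 ] [ 0.616 -0.1    0.152] [ 0.6   -0.121  0.146]
collar 12 [0.603 0.102 0.118]
collar 12 [0.602 0.052 0.118]
collar 10 [0.602 0.002 0.118]
collar 15 [ 0.599 -0.048  0.117]
collar 12 [ 0.599 -0.098  0.118]
collar 12 [ 0.597 -0.148  0.117]
```

```bash
cat > go.py <<'E'
import sys
from h import *
from scipy.spatial.transform import Rotation as Ro
def delta(target,yaw):
    s=env.state(); R=Ro.from_euler('xyz',s['ee_rot']); T=Ro.from_euler('xyz',[np.pi,0,yaw])
    print('t',s['clock'],'pos',s['position'].round(4),'rot',s['ee_rot'].round(3),'F',s['contact_force'].round(1),'gap',round(s['finger_gap'],3))
    print('translation',R.inv().apply(np.array(target)-s['position']).round(4),'turn',np.degrees((R.inv()*T).as_rotvec()).round(2)/5)
if __name__=='__main__':
    v=[float(k) for k in sys.argv[1:]]; delta(v[:3],v[3])
E
python3 go.py .42 -.25 .38 1.57
python3 -c "
from h import *
c=dict(np.load('wrist0.npz'));print(c['R'],c['t'],-c['R'].T@c['t'],c['fx'])"
```

```text
t 0.15 pos [ 0.1592 -0.604   0.2261] rot [-3.14   0.     0.258] F [ 0.1 -0.3 -0.4] gap 0.998
translation [ 0.3424 -0.276  -0.1536] turn [-1.2000e-02 -8.0000e-03 -1.5038e+01]
[[ 0.25487737 -0.96696991 -0.00259196]
 [-0.92838821 -0.24545575  0.27901041]
 [-0.27043089 -0.0687071  -0.96028458]] [-0.62350455 -0.037373    0.39027274] [ 0.22976235 -0.58526906  0.38358425] 320.5792337156404
```

Call:
servo_tool(hand=[-1,-1,-1,-1,-1,-1,-1,-1,-1,-1,-1,-1,-1,-1,-1,-1], translation=[[0.342,-0.276,-0.154],[0.342,-0.276,-0.154],[0.342,-0.276,-0.154],[0.342,-0.276,-0.154],[0.342,-0.276,-0.154],[0.342,-0.276,-0.154],[0.342,-0.276,-0.154],[0.342,-0.276,-0.154],[0.342,-0.276,-0.154],[0.342,-0.276,-0.154],[0.342,-0.276,-0.154],[0.342,-0.276,-0.154],[0.342,-0.276,-0.154],[0.342,-0.276,-0.154],[0.342,-0.276,-0.154],[0.342,-0.276,-0.154]], turn=[[0,0,-15],[0,0,-15],[0,0,-15],[0,0,-15],[0,0,-15],[0,0,-15],[0,0,-15],[0,0,-15],[0,0,-15],[0,0,-15],[0,0,-15],[0,0,-15],[0,0,-15],[0,0,-15],[0,0,-15],[0,0,-15]])

```text
clock: 1.48
position: [0.4185, -0.2517, 0.38]
ee_rot: [-3.14, -0.0, 1.564]
contact_force: [-0.6, -0.2, -0.4]
finger_gap: 1.002
finger_force: 0.0
```

```bash
python3 go.py .46 .35 .33 3.02; python3 -c "
from h import *
print(env.state()['joint_positions'])"
```

```text
t 1.4833 pos [ 0.4185 -0.2517  0.38  ] rot [-3.14  -0.     1.564] F [-0.6 -0.2 -0.4] gap 1.002
translation [0.602  0.0372 0.0501] turn [-1.200e-02 -1.400e-02 -1.669e+01]
[ 0.79515157  0.14886186 -0.42115622  1.60444717  0.06189667  1.4028097
  0.36043903]
```

Call:
servo_tool(hand=[-1,-1,-1,-1,-1,-1,-1,-1,-1,-1,-1,-1,-1,-1,-1,-1,-1,-1,-1,-1], translation=[[0.6,0.037,0.05],[0.6,0.037,0.05],[0.6,0.037,0.05],[0.6,0.037,0.05],[0.6,0.037,0.05],[0.6,0.037,0.05],[0.6,0.037,0.05],[0.6,0.037,0.05],[0.6,0.037,0.05],[0.6,0.037,0.05],[0.6,0.037,0.05],[0.6,0.037,0.05],[0.6,0.037,0.05],[0.6,0.037,0.05],[0.6,0.037,0.05],[0.6,0.037,0.05],[0.6,0.037,0.05],[0.6,0.037,0.05],[0.6,0.037,0.05],[0.6,0.037,0.05]], turn=[[0,0,-16.7],[0,0,-16.7],[0,0,-16.7],[0,0,-16.7],[0,0,-16.7],[0,0,-16.7],[0,0,-16.7],[0,0,-16.7],[0,0,-16.7],[0,0,-16.7],[0,0,-16.7],[0,0,-16.7],[0,0,-16.7],[0,0,-16.7],[0,0,-16.7],[0,0,-16.7],[0,0,-16.7],[0,0,-16.7],[0,0,-16.7],[0,0,-16.7]])

```text
clock: 3.15
position: [0.4599, 0.3478, 0.3309]
ee_rot: [-3.141, 0.001, 3.021]
contact_force: [-0.0, -0.4, 0.1]
finger_gap: 0.997
finger_force: 0.0
```

```bash
python3 go.py .46 .35 .33 3.02; python3 - <<'E'
from m import *
print(env.state()['joint_positions'])
c=cap('wrist','wrist1')
W=cloud(c)
for lo,hi in((.37,.43),(.43,.49),(.49,.55)):
    for z0 in np.arange(.105,.19,.01):
        M=region(W,(lo,hi),(.28,.42),(z0,z0+.01)); q=W[M]
        if len(q)>3: print(round(z0,3),len(q),'x',np.percentile(q[:,0],[3,50,97]).round(3),'y',np.percentile(q[:,1],[3,50,97]).round(3))
    print()
E
```

```text
t 3.15 pos [0.4599 0.3478 0.3309] rot [-3.141e+00  1.000e-03  3.021e+00] F [-0.  -0.4  0.1] gap 0.997
translation [0.0002 0.0022 0.0009] turn [-0.008  0.01   0.016]
[-0.12233468  0.42967385 -0.91031223  1.47658038  0.3414122   1.40137883
  0.40466079]
0.105 315 x [0.372 0.399 0.428] y [0.336 0.352 0.37 ]
0.115 97 x [0.373 0.401 0.427] y [0.339 0.353 0.367]
0.125 51 x [0.397 0.399 0.407] y [0.348 0.353 0.359]
0.135 27 x [0.398 0.401 0.406] y [0.35  0.355 0.361]
0.145 24 x [0.398 0.401 0.405] y [0.347 0.353 0.358]
0.155 27 x [0.398 0.401 0.406] y [0.347 0.348 0.36 ]
0.165 42 x [0.398 0.402 0.406] y [0.345 0.347 0.361]

0.105 278 x [0.431 0.454 0.487] y [0.328 0.345 0.363]
0.115 114 x [0.435 0.456 0.488] y [0.333 0.345 0.36 ]
0.125 73 x [0.453 0.455 0.462] y [0.34  0.347 0.355]
0.135 34 x [0.454 0.456 0.46 ] y [0.339 0.347 0.355]
0.145 33 x [0.454 0.457 0.461] y [0.34  0.352 0.355]
0.155 26 x [0.455 0.459 0.462] y [0.34  0.354 0.356]

0.105 360 x [0.493 0.515 0.546] y [0.317 0.339 0.361]
0.115 106 x [0.5   0.516 0.545] y [0.324 0.339 0.356]
0.125 65 x [0.513 0.514 0.516] y [0.331 0.34  0.349]
0.135 129 x [0.513 0.517 0.523] y [0.327 0.339 0.352]
0.145 66 x [0.513 0.516 0.521] y [0.325 0.346 0.356]
0.155 77 x [0.513 0.516 0.523] y [0.324 0.347 0.355]
0.165 129 x [0.514 0.517 0.524] y [0.326 0.336 0.352]
0.175 41 x [0.516 0.519 0.523] y [0.334 0.342 0.346]
```

View pics/wrist1.png

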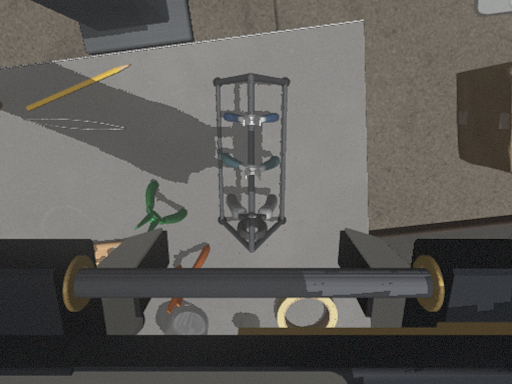

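The wrist picture shows the stand from above: blue noses at (251,118), teal at (252,168), grey at (252,228), all crosswise to the ridge. I'll take blue first.

```bash
python3 go.py .402 .3535 .128 3.024
```

```text
t 3.2 pos [0.4598 0.3481 0.331 ] rot [-3.141e+00  1.000e-03  3.022e+00] F [-0.6 -0.2 -0.4] gap 0.999
translation [ 0.0582 -0.0015  0.2029] turn [-0.006  0.01  -0.026]
```

Call:
servo_tool(hand=[-1,-1,-1,-1,-1,-1,-1,-1,-1,-1,-1,-1], translation=[[0.03,0,0.0],[0.058,-0.001,0.0],[0.058,-0.001,0.0],[0.058,-0.001,0.04],[0.058,-0.001,0.08],[0.058,-0.001,0.11],[0.058,-0.001,0.14],[0.058,-0.001,0.16],[0.058,-0.001,0.18],[0.058,-0.001,0.195],[0.058,-0.001,0.203],[0.058,-0.001,0.203]], turn=[[0,0,0],[0,0,0],[0,0,0],[0,0,0],[0,0,0],[0,0,0],[0,0,0],[0,0,0],[0,0,0],[0,0,0],[0,0,0],[0,0,0]])

```text
clock: 4.2
position: [0.4013, 0.354, 0.1265]
ee_rot: [-3.14, -0.001, 3.023]
contact_force: [-0.3, 0.2, 1.3]
finger_gap: 0.999
finger_force: 0.0
```

Call:
servo_tool(hand=[0,0.5,1,1,1,1,1,1], translation=[[0,0,0],[0,0,0],[0,0,0],[0,0,0],[0,0,0],[0,0,0],[0,0,0],[0,0,0]], turn=[[0,0,0],[0,0,0],[0,0,0],[0,0,0],[0,0,0],[0,0,0],[0,0,0],[0,0,0]], grip_force=25)

```text
clock: 4.87
position: [0.4014, 0.3554, 0.1278]
ee_rot: [3.142, 0.0, 3.024]
contact_force: [0.2, 0.4, 0.2]
finger_gap: 0.472
finger_force: 0.0
```

```bash
python3 go.py .402 .3535 .128 3.024;python3 -c "
from h import *
cap('wrist','wrist2');print(env.state()['finger_force'])"
```

```text
t 4.8667 pos [0.4014 0.3554 0.1278] rot [3.142 0.    3.024] F [0.2 0.4 0.2] gap 0.472
translation [-0.0008 -0.0018 -0.0002] turn [0.    0.    0.002]
0.0
```

View pics/wrist2.png

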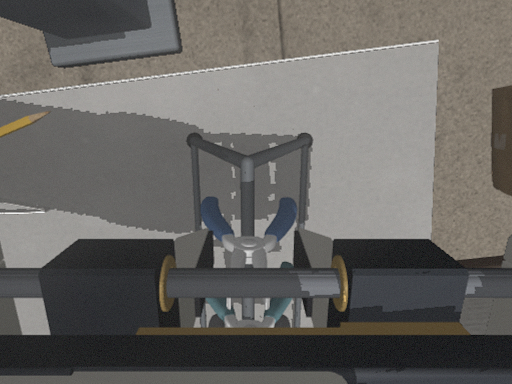

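The fingers are still closing, with the blue joint at (250,245) centred between them.

Call:
servo_tool(hand=[1,1,1,1,1,1,1,1,1,1], translation=[[0,-0.001,0],[0,-0.001,0],[0,-0.001,0],[0,-0.001,0],[0,-0.001,0],[0,-0.001,0],[0,-0.001,0],[0,-0.001,0],[0,-0.001,0],[0,-0.001,0]], turn=[[0,0,0],[0,0,0],[0,0,0],[0,0,0],[0,0,0],[0,0,0],[0,0,0],[0,0,0],[0,0,0],[0,0,0]])

```text
clock: 5.75
position: [0.4013, 0.3543, 0.1277]
ee_rot: [-3.142, 0.0, 3.024]
contact_force: [-0.9, -0.1, -0.2]
finger_gap: 0.174
finger_force: 25.0
```

```bash
python3 go.py .44 .0 .28 1.54
```

```text
t 5.75 pos [0.4013 0.3543 0.1277] rot [-3.142  0.     3.024] F [-0.9 -0.1 -0.2] gap 0.174
translation [-0.08   -0.3473 -0.1523] turn [-0.     0.    17.006]
```

Call:
servo_tool(hand=[1,1,1,1,1,1,1,1], translation=[[0,0,-0.01],[0,0,-0.03],[0,0,-0.06],[0,0,-0.09],[0,0,-0.12],[0,0,-0.15],[0,0,-0.15],[0,0,-0.15]], turn=[[0,0,0],[0,0,0],[0,0,0],[0,0,0],[0,0,0],[0,0,0],[0,0,0],[0,0,0]])

```text
clock: 6.42
position: [0.4016, 0.3553, 0.2798]
ee_rot: [3.139, 0.003, 3.024]
contact_force: [-1.3, -0.3, -1.6]
finger_gap: 0.173
finger_force: 25.0
```

```bash
python3 go.py .44 .0 .28 1.54
```

```text
t 6.4167 pos [0.4016 0.3553 0.2798] rot [3.139e+00 3.000e-03 3.024e+00] F [-1.3 -0.3 -1.6] gap 0.173
translation [-0.0798 -0.3483 -0.0009] turn [ 0.046  0.    17.006]
```

Call:
servo_tool(hand=[1,1,1,1,1,1,1,1,1,1,1,1,1,1,1,1,1,1,1,1], translation=[[-0.005,-0.02,0],[-0.01,-0.04,0],[-0.015,-0.06,0],[-0.02,-0.09,0],[-0.025,-0.11,0],[-0.03,-0.13,0],[-0.035,-0.15,0],[-0.04,-0.17,0],[-0.045,-0.19,0],[-0.05,-0.22,0],[-0.055,-0.24,0],[-0.06,-0.26,0],[-0.065,-0.28,0],[-0.07,-0.3,0],[-0.075,-0.33,0],[-0.08,-0.348,0],[-0.08,-0.348,0],[-0.08,-0.348,0],[-0.08,-0.348,0],[-0.08,-0.348,0]], turn=[[0,0,1],[0,0,2],[0,0,3],[0,0,4],[0,0,5],[0,0,6],[0,0,7.5],[0,0,8.5],[0,0,9.5],[0,0,10.5],[0,0,11.5],[0,0,12.5],[0,0,13.5],[0,0,15],[0,0,16],[0,0,17],[0,0,17],[0,0,17],[0,0,17],[0,0,17]])

```text
clock: 8.08
position: [0.4396, 0.0005, 0.2774]
ee_rot: [-3.141, -0.0, 1.543]
contact_force: [0.4, 0.6, -0.7]
finger_gap: 0.178
finger_force: 25.0
```

```bash
python3 go.py .6 -.022 .28 1.54; python3 - <<'E'
from m import *
for n in('scene','top','wrist'):
    c=cap(n,n+'3');W=cloud(c);hsv=cv2.cvtColor(c['image'],cv2.COLOR_RGB2HSV)
    m=region(W,(.36,.52),(-.08,.08),(.14,.34))&(hsv[...,0]>=100)&(hsv[...,0]<=125)&(hsv[...,1]>75)
    Q=W[m]; print(n,len(Q))
    if len(Q)>5: print([np.round(k,3) for k in pca(Q)],Q.min(0).round(3),Q.max(0).round(3))
    M=region(W,(.56,.64),(-.16,.11),(.1,.13))&(hsv[...,0]>10)&(hsv[...,0]<28)&(hsv[...,1]>100)
    k,lab,st,ce=cv2.connectedComponentsWithStats(M.astype(np.uint8))
    for i in range(1,k):
        if st[i,4]>4: print('collar',st[i,4],np.median(W[lab==i],0).round(3))
E
```

```text
t 8.0833 pos [0.4396 0.0005 0.2774] rot [-3.141 -0.     1.543] F [ 0.4  0.6 -0.7] gap 0.178
translation [-0.018   0.161  -0.0027] turn [-0.008 -0.004  0.038]
scene 329
[array([0.42 , 0.001, 0.222]), array([-0.999,  0.022, -0.028]), array([-0.022, -1.   , -0.   ]), array([0.025, 0.021, 0.002])] [ 0.399 -0.007  0.183] [0.469 0.005 0.261]
collar 11 [ 0.597 -0.095  0.115]
collar 12 [ 0.6   -0.047  0.115]
collar 8 [0.6   0.003 0.115]
collar 12 [0.602 0.053 0.115]
collar 9 [0.603 0.104 0.116]
top 0
collar 12 [0.603 0.102 0.118]
collar 12 [0.602 0.052 0.117]
wrist 394
[array([0.452, 0.   , 0.241]), array([-1.   ,  0.009,  0.016]), array([-0.009, -1.   , -0.004]), array([0.024, 0.01 , 0.001])] [ 0.399 -0.004  0.193] [0.469 0.003 0.254]
collar 96 [0.601 0.102 0.116]
collar 82 [0.6   0.053 0.116]
collar 82 [0.599 0.003 0.117]
collar 79 [ 0.597 -0.047  0.116]
collar 22 [ 0.602 -0.096  0.116]
```

View pics/scene3.png

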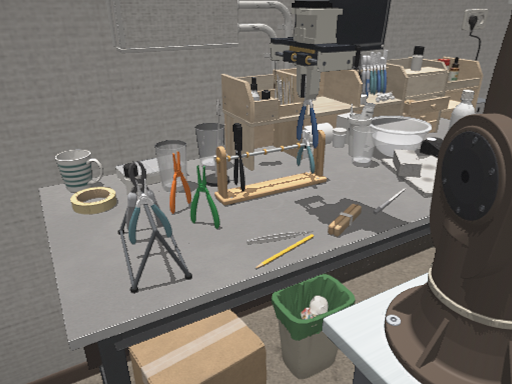

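Scene picture: blue hangs upright from the gripper at (306,120), clear of the rack, crosswise to the rail. Now over the middle bay.

Call:
servo_tool(hand=[1,1,1,1,1,1,1,1,1,1,1,1,1,1,1,1,1,1], translation=[[-0.01,0.02,0],[-0.018,0.05,0],[-0.018,0.08,0],[-0.018,0.11,0],[-0.018,0.14,0],[-0.018,0.162,0],[-0.018,0.162,0],[-0.018,0.162,0],[-0.018,0.162,0.02],[-0.018,0.162,0.04],[-0.018,0.162,0.06],[-0.018,0.162,0.08],[-0.018,0.162,0.095],[-0.018,0.162,0.11],[-0.018,0.162,0.12],[-0.018,0.162,0.13],[-0.018,0.162,0.135],[-0.018,0.162,0.135]], turn=[[0,0,0],[0,0,0],[0,0,0],[0,0,0],[0,0,0],[0,0,0],[0,0,0],[0,0,0],[0,0,0],[0,0,0],[0,0,0],[0,0,0],[0,0,0],[0,0,0],[0,0,0],[0,0,0],[0,0,0],[0,0,0]])

```text
clock: 9.73
position: [0.6006, -0.0236, 0.142]
ee_rot: [-3.14, 0.0, 1.541]
contact_force: [-1.0, -0.5, -1.2]
finger_gap: 0.18
finger_force: 25.0
```

```bash
python3 go.py .602 -.022 .126 1.54;python3 -c "
from h import *
a=cap('scene','scene4');
cv2.imwrite('pics/z4.png',cv2.resize(a['image'][95:205,210:345],(675,550),interpolation=2)[:,:,::-1])"
```

```text
t 9.7333 pos [ 0.6006 -0.0236  0.142 ] rot [-3.14   0.     1.541] F [-1.  -0.5 -1.2] gap 0.18
translation [0.0016 0.0014 0.016 ] turn [-0.016  0.002  0.008]
```

View pics/z4.png

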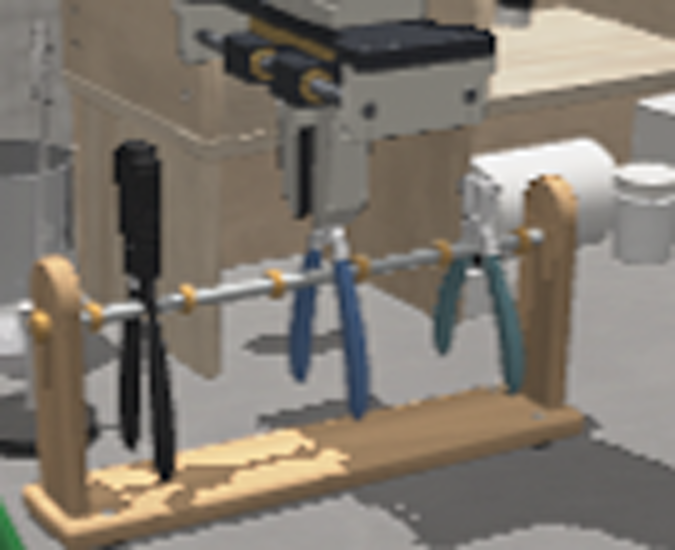

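The blue grips straddle the rail between the two collars at (275,283) and (360,267). Lower to seat and release.

Call:
servo_tool(hand=[1,1,1,1,1,1,1,1], translation=[[0.001,0.001,0.004],[0.001,0.001,0.008],[0.001,0.001,0.011],[0.001,0.001,0.013],[0.001,0.001,0.015],[0.001,0.001,0.016],[0.001,0.001,0.016],[0.001,0.001,0.016]], turn=[[0,0,0],[0,0,0],[0,0,0],[0,0,0],[0,0,0],[0,0,0],[0,0,0],[0,0,0]])

```text
clock: 10.45
position: [0.6027, -0.0225, 0.1275]
ee_rot: [3.141, 0.0, 1.54]
contact_force: [-2.4, -0.2, 5.8]
finger_gap: 0.176
finger_force: 25.0
```

Call:
servo_tool(hand=[0.7,0.6,0.5,0.4,0.3,0.1,-0.2,-0.5,-0.8,-1,-1,-1,-1], translation=[[0,0,0],[0,0,0],[0,0,0],[0,0,0],[0,0,0],[0,0,0],[0,0,0],[0,0,0],[0,0,0],[0,0,0],[0,0,0],[0,0,0],[0,0,0]], turn=[[0,0,0],[0,0,0],[0,0,0],[0,0,0],[0,0,0],[0,0,0],[0,0,0],[0,0,0],[0,0,0],[0,0,0],[0,0,0],[0,0,0],[0,0,0]])

```text
clock: 11.53
position: [0.6024, -0.0226, 0.1267]
ee_rot: [3.142, 0.0, 1.541]
contact_force: [-0.4, -0.3, -0.1]
finger_gap: 0.879
finger_force: 0.0
```

Call:
servo_tool(hand=[-1,-1,-1,-1,-1,-1,-1,-1], translation=[[0,0,-0.01],[0,0,-0.03],[0,0,-0.06],[0,0,-0.09],[0,0,-0.12],[0,0,-0.16],[0,0,-0.16],[0,0,-0.16]], turn=[[0,0,0],[0,0,0],[0,0,0],[0,0,0],[0,0,0],[0,0,0],[0,0,0],[0,0,0]])

```text
clock: 12.2
position: [0.6037, -0.0221, 0.2902]
ee_rot: [3.136, -0.0, 1.541]
contact_force: [0.5, 0.1, -1.4]
finger_gap: 1.004
finger_force: 0.0
```

```bash
python3 go.py .455 .15 .29 2.2;python3 -c "
from m import *
a=cap('scene','scene5');
W=cloud(a);hsv=cv2.cvtColor(a['image'],cv2.COLOR_RGB2HSV)
m=region(W,(.5,.7),(-.08,.08),(.02,.3))&(hsv[...,0]>=104)&(hsv[...,0]<=125)&(hsv[...,1]>90);Q=W[m]
print(len(Q),np.median(Q,0),Q.min(0).round(3),Q.max(0).round(3))
m=region(W,(.58,.62),(-.04,-.005),(.13,.3));Q=W[m];print(np.median(Q,0),Q.min(0).round(3),Q.max(0).round(3))
cv2.imwrite('pics/z5.png',cv2.resize(a['image'][95:205,210:345],(540,440),interpolation=2)[:,:,::-1])"
```

```text
t 12.2 pos [ 0.6037 -0.0221  0.2902] rot [ 3.136 -0.     1.541] F [ 0.5  0.1 -1.4] gap 1.004
translation [ 0.1675 -0.1538 -0.0007] turn [ 0.064  0.02  -7.556]
158 [ 0.58092922 -0.02213626  0.07204735] [ 0.566 -0.028  0.035] [ 0.635 -0.018  0.11 ]
[ 0.59736162 -0.02289496  0.15302654] [ 0.59  -0.028  0.131] [ 0.611 -0.019  0.173]
```

View pics/z5.png

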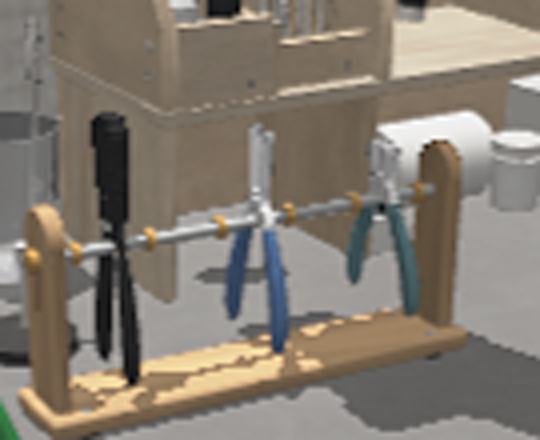

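Blue hangs upright in the middle bay at (262,215), seated, bottom z ≈ 0.035. Next is teal.

```bash
python3 go.py .458 .3475 .29 3.024
```

```text
t 12.25 pos [ 0.6026 -0.0224  0.288 ] rot [3.139 0.    1.541] F [-0.2 -0.  -0.2] gap 1.001
translation [ 0.3654 -0.1557 -0.0024] turn [  0.018   0.02  -16.998]
```

Call:
servo_tool(hand=[-1,-1,-1,-1,-1,-1,-1,-1,-1,-1,-1,-1,-1,-1,-1,-1,-1,-1], translation=[[0.02,-0.02,0],[0.04,-0.04,0],[0.06,-0.06,0],[0.09,-0.07,0],[0.11,-0.08,0],[0.14,-0.09,0],[0.16,-0.1,0],[0.19,-0.11,0],[0.21,-0.12,0],[0.24,-0.13,0],[0.27,-0.14,0],[0.3,-0.15,0],[0.32,-0.155,0],[0.34,-0.156,0],[0.365,-0.156,0],[0.365,-0.156,0],[0.365,-0.156,0],[0.365,-0.156,0]], turn=[[0,0,-1],[0,0,-2],[0,0,-3],[0,0,-4],[0,0,-5.5],[0,0,-6.5],[0,0,-8],[0,0,-9],[0,0,-10],[0,0,-11],[0,0,-12],[0,0,-13.5],[0,0,-15],[0,0,-16],[0,0,-17],[0,0,-17],[0,0,-17],[0,0,-17]])

```text
clock: 13.75
position: [0.4573, 0.3461, 0.2856]
ee_rot: [-3.14, -0.001, 3.023]
contact_force: [0.2, -0.3, 1.2]
finger_gap: 1.003
finger_force: 0.0
```

```bash
python3 go.py .458 .3475 .128 3.024; python3 - <<'E'
from m import *
W=cloud(cap('wrist'))
for lo,hi in((.43,.49),(.49,.55)):
    M=region(W,(lo,hi),(.28,.42),(.122,.2)); q=W[M]
    if len(q)>3: print(len(q),[np.percentile(q[:,k],[3,50,97]).round(3) for k in range(3)])
E
```

```text
t 13.75 pos [0.4573 0.3461 0.2856] rot [-3.140e+00 -1.000e-03  3.023e+00] F [ 0.2 -0.3  1.2] gap 1.003
translation [-0.0008  0.0018  0.1576] turn [-0.02  -0.014 -0.014]
254 [array([0.453, 0.456, 0.461]), array([0.337, 0.347, 0.356]), array([0.123, 0.135, 0.162])]
729 [array([0.513, 0.516, 0.522]), array([0.325, 0.339, 0.354]), array([0.125, 0.153, 0.176])]
```

Call:
servo_tool(hand=[-1,-1,-1,-1,-1,-1,-1,-0.6,0,0.5,1,1,1,1,1,1,1,1,1,1], translation=[[0,0.001,0.03],[0,0.001,0.06],[0,0.001,0.09],[0,0.001,0.12],[0,0.001,0.14],[0,0.001,0.15],[0,0.001,0.157],[0,0.001,0.157],[0,0.001,0.157],[0,0.001,0.157],[0,0.001,0.157],[0,0.001,0.157],[0,0.001,0.157],[0,0.001,0.157],[0,0.001,0.157],[0,0.001,0.157],[0,0.001,0.157],[0,0.001,0.157],[0,0.001,0.157],[0,0.001,0.157]], turn=[[0,0,0],[0,0,0],[0,0,0],[0,0,0],[0,0,0],[0,0,0],[0,0,0],[0,0,0],[0,0,0],[0,0,0],[0,0,0],[0,0,0],[0,0,0],[0,0,0],[0,0,0],[0,0,0],[0,0,0],[0,0,0],[0,0,0],[0,0,0]])

```text
clock: 15.47
position: [0.4576, 0.348, 0.1297]
ee_rot: [-3.142, -0.0, 3.024]
contact_force: [-0.2, 0.3, 0.9]
finger_gap: 0.169
finger_force: 25.0
```

Call:
servo_tool(hand=[1,1,1,1], translation=[[0,0,0],[0,0,0],[0,0,0],[0,0,0]], turn=[[0,0,0],[0,0,0],[0,0,0],[0,0,0]])

```text
clock: 15.8
position: [0.4576, 0.348, 0.1297]
ee_rot: [-3.142, -0.0, 3.024]
contact_force: [0.5, -0.2, -0.2]
finger_gap: 0.17
finger_force: 25.0
```

Call:
servo_tool(hand=[1,1,1,1,1,1,1,1], translation=[[0,0,-0.01],[0,0,-0.03],[0,0,-0.06],[0,0,-0.09],[0,0,-0.12],[0,0,-0.15],[0,0,-0.15],[0,0,-0.15]], turn=[[0,0,0],[0,0,0],[0,0,0],[0,0,0],[0,0,0],[0,0,0],[0,0,0],[0,0,0]])

```text
clock: 16.47
position: [0.4579, 0.3489, 0.282]
ee_rot: [3.139, 0.003, 3.024]
contact_force: [-0.4, 0.2, -0.6]
finger_gap: 0.173
finger_force: 25.0
```

```bash
python3 go.py .46 -.072 .28 1.54
```

```text
t 16.4667 pos [0.4579 0.3489 0.282 ] rot [3.139e+00 3.000e-03 3.024e+00] F [-0.4  0.2 -0.6] gap 0.173
translation [-0.0514 -0.4178  0.001 ] turn [4.6000e-02 2.0000e-03 1.7006e+01]
```

Call:
servo_tool(hand=[1,1,1,1,1,1,1,1,1,1,1,1,1,1,1,1,1,1,1,1], translation=[[-0.003,-0.02,0],[-0.006,-0.045,0],[-0.009,-0.07,0],[-0.012,-0.095,0],[-0.015,-0.12,0],[-0.018,-0.145,0],[-0.021,-0.17,0],[-0.024,-0.195,0],[-0.027,-0.22,0],[-0.03,-0.245,0],[-0.033,-0.27,0],[-0.036,-0.295,0],[-0.039,-0.32,0],[-0.042,-0.345,0],[-0.046,-0.37,0],[-0.05,-0.395,0],[-0.051,-0.418,0],[-0.051,-0.418,0],[-0.051,-0.418,0],[-0.051,-0.418,0]], turn=[[0,0,1],[0,0,2],[0,0,3],[0,0,4],[0,0,5],[0,0,6],[0,0,7],[0,0,8],[0,0,9],[0,0,10],[0,0,11],[0,0,12],[0,0,13],[0,0,14],[0,0,15],[0,0,16],[0,0,17],[0,0,17],[0,0,17],[0,0,17]])

```text
clock: 18.13
position: [0.4587, -0.0725, 0.2791]
ee_rot: [-3.14, -0.001, 1.542]
contact_force: [0.2, -0.1, -0.7]
finger_gap: 0.17
finger_force: 25.0
```

```bash
python3 go.py .6015 -.072 .28 1.54; python3 - <<'E'
from m import *
for n in('scene','wrist'):
    c=cap(n);W=cloud(c);hsv=cv2.cvtColor(c['image'],cv2.COLOR_RGB2HSV)
    m=region(W,(.36,.54),(-.12,-.03),(.14,.34))&(hsv[...,0]>=85)&(hsv[...,0]<=103)&(hsv[...,1]>75)
    Q=W[m]; print(n,len(Q))
    if len(Q)>5: print([np.round(k,3) for k in pca(Q)],Q.min(0).round(3),Q.max(0).round(3))
E
```

```text
t 18.1333 pos [ 0.4587 -0.0725  0.2791] rot [-3.140e+00 -1.000e-03  1.542e+00] F [ 0.2 -0.1 -0.7] gap 0.17
translation [ 0.0046  0.1427 -0.0011] turn [-0.016 -0.006  0.022]
scene 137
[array([ 0.442, -0.072,  0.225]), array([-0.982,  0.074,  0.171]), array([0.076, 0.997, 0.004]), array([0.027, 0.021, 0.003])] [ 0.413 -0.08   0.185] [ 0.492 -0.065  0.261]
wrist 0
```

Call:
servo_tool(hand=[1,1,1,1,1,1,1,1,1,1,1,1,1,1,1,1,1,1], translation=[[0.004,0.02,0],[0.004,0.05,0],[0.004,0.08,0],[0.004,0.11,0],[0.004,0.14,0],[0.004,0.144,0],[0.004,0.144,0],[0.004,0.144,0],[0.004,0.144,0.02],[0.004,0.144,0.04],[0.004,0.144,0.06],[0.004,0.144,0.08],[0.004,0.144,0.095],[0.004,0.144,0.11],[0.004,0.144,0.12],[0.004,0.144,0.13],[0.004,0.144,0.135],[0.004,0.144,0.135]], turn=[[0,0,0],[0,0,0],[0,0,0],[0,0,0],[0,0,0],[0,0,0],[0,0,0],[0,0,0],[0,0,0],[0,0,0],[0,0,0],[0,0,0],[0,0,0],[0,0,0],[0,0,0],[0,0,0],[0,0,0],[0,0,0]])

```text
clock: 19.73
position: [0.6025, -0.0735, 0.144]
ee_rot: [-3.14, 0.0, 1.541]
contact_force: [-0.0, 0.7, -0.4]
finger_gap: 0.174
finger_force: 25.0
```

```bash
python3 go.py .603 -.072 .127 1.54;python3 -c "
from h import *
a=cap('scene','scene6');
cv2.imwrite('pics/z6.png',cv2.resize(a['image'][95:205,210:345],(675,550),interpolation=2)[:,:,::-1])"
```

```text
t 19.7333 pos [ 0.6025 -0.0735  0.144 ] rot [-3.14   0.     1.541] F [-0.   0.7 -0.4] gap 0.174
translation [0.0015 0.0004 0.017 ] turn [-0.014  0.002  0.008]
```

View pics/z6.png

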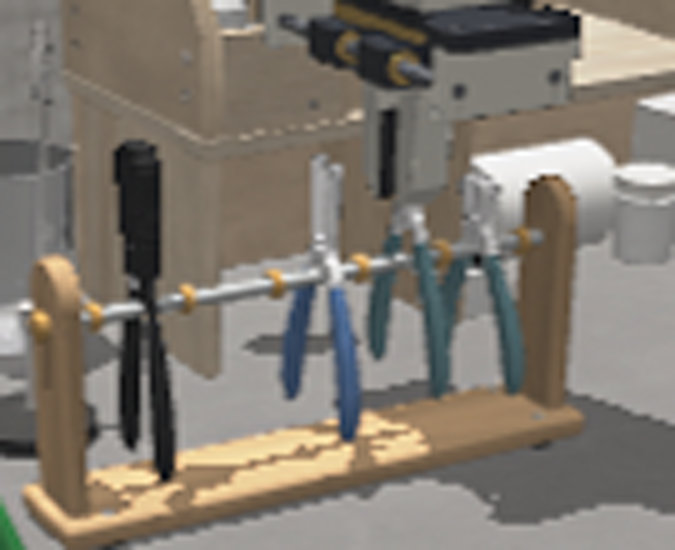

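The teal grips straddle the rail between the collars at (360,267) and (443,252). Seat, release and rise.

Call:
servo_tool(hand=[1,1,1,1,1,1,1,1], translation=[[0.001,0,0.004],[0.001,0,0.008],[0.001,0,0.011],[0.001,0,0.013],[0.001,0,0.015],[0.001,0,0.016],[0.001,0,0.016],[0.001,0,0.016]], turn=[[0,0,0],[0,0,0],[0,0,0],[0,0,0],[0,0,0],[0,0,0],[0,0,0],[0,0,0]])

```text
clock: 20.45
position: [0.6037, -0.0724, 0.1295]
ee_rot: [3.141, 0.0, 1.541]
contact_force: [-1.0, 0.1, 4.1]
finger_gap: 0.171
finger_force: 25.1
```

Call:
servo_tool(hand=[0.7,0.6,0.5,0.4,0.3,0.1,-0.2,-0.5,-0.8,-1,-1,-1,-1], translation=[[0,0,0],[0,0,0],[0,0,0],[0,0,0],[0,0,0],[0,0,0],[0,0,0],[0,0,0],[0,0,0],[0,0,0],[0,0,0],[0,0,0],[0,0,0]], turn=[[0,0,0],[0,0,0],[0,0,0],[0,0,0],[0,0,0],[0,0,0],[0,0,0],[0,0,0],[0,0,0],[0,0,0],[0,0,0],[0,0,0],[0,0,0]])

```text
clock: 21.53
position: [0.6033, -0.0725, 0.1287]
ee_rot: [3.142, 0.0, 1.541]
contact_force: [-0.1, 0.8, 1.1]
finger_gap: 0.886
finger_force: 0.0
```

Call:
servo_tool(hand=[-1,-1,-1,-1,-1,-1,-1,-1], translation=[[0,0,-0.01],[0,0,-0.03],[0,0,-0.06],[0,0,-0.09],[0,0,-0.12],[0,0,-0.16],[0,0,-0.16],[0,0,-0.16]], turn=[[0,0,0],[0,0,0],[0,0,0],[0,0,0],[0,0,0],[0,0,0],[0,0,0],[0,0,0]])

```text
clock: 22.2
position: [0.6047, -0.0721, 0.2922]
ee_rot: [3.136, 0.0, 1.541]
contact_force: [-0.5, 0.3, -0.3]
finger_gap: 0.999
finger_force: 0.0
```

```bash
python3 go.py .518 .34 .29 3.024;python3 -c "
from m import *
a=cap('scene','scene7');
W=cloud(a);hsv=cv2.cvtColor(a['image'],cv2.COLOR_RGB2HSV)
m=region(W,(.5,.7),(-.095,-.055),(.02,.3))&(hsv[...,0]>=85)&(hsv[...,0]<=103)&(hsv[...,1]>75);Q=W[m]
print(len(Q),np.median(Q,0),Q.min(0).round(3),Q.max(0).round(3))
m=region(W,(.58,.62),(-.09,-.055),(.13,.3));Q=W[m];print(np.median(Q,0),Q.min(0).round(3),Q.max(0).round(3))
"
```

```text
t 22.2 pos [ 0.6047 -0.0721  0.2922] rot [3.136 0.    1.541] F [-0.5  0.3 -0.3] gap 0.999
translation [ 0.4093 -0.0991  0.0015] turn [  0.052   0.05  -16.998]
57 [ 0.57923359 -0.07067026  0.07183802] [ 0.56  -0.078  0.038] [ 0.633 -0.065  0.109]
[ 0.60002129 -0.07274941  0.14570614] [ 0.594 -0.079  0.13 ] [ 0.615 -0.068  0.164]
```

Teal is seated (grip ends z ≈ 0.038, nose upright). Now grey.

Call:
servo_tool(hand=[-1,-1,-1,-1,-1,-1,-1,-1,-1,-1,-1,-1,-1,-1,-1,-1,-1,-1,-1,-1], translation=[[0.02,-0.005,0],[0.045,-0.01,0],[0.07,-0.02,0],[0.095,-0.025,0],[0.12,-0.03,0],[0.145,-0.035,0],[0.17,-0.04,0],[0.195,-0.05,0],[0.22,-0.055,0],[0.245,-0.06,0],[0.27,-0.065,0],[0.295,-0.07,0],[0.32,-0.08,0],[0.345,-0.085,0],[0.37,-0.09,0],[0.395,-0.095,0],[0.409,-0.099,0],[0.409,-0.099,0],[0.409,-0.099,0],[0.409,-0.099,0]], turn=[[0,0,-1],[0,0,-2],[0,0,-3],[0,0,-4],[0,0,-5],[0,0,-6],[0,0,-7],[0,0,-8],[0,0,-9],[0,0,-10],[0,0,-11],[0,0,-12],[0,0,-13],[0,0,-14],[0,0,-15],[0,0,-16],[0,0,-17],[0,0,-17],[0,0,-17],[0,0,-17]])

```text
clock: 23.92
position: [0.517, 0.338, 0.2877]
ee_rot: [-3.14, -0.001, 3.021]
contact_force: [-0.7, -0.7, -0.5]
finger_gap: 1.005
finger_force: 0.0
```

```bash
python3 go.py .518 .34 .131 3.024; python3 - <<'E'
from m import *
c=cap('wrist','wrist8');W=cloud(c)
for z0 in np.arange(.12,.19,.01):
    M=region(W,(.49,.55),(.28,.42),(z0,z0+.01)); q=W[M]
    if len(q)>3: print(round(z0,3),len(q),[np.percentile(q[:,k],[3,50,97]).round(3) for k in range(2)])
E
```

```text
t 23.9167 pos [0.517  0.338  0.2877] rot [-3.140e+00 -1.000e-03  3.021e+00] F [-0.7 -0.7 -0.5] gap 1.005
translation [-0.0009  0.0024  0.1567] turn [-0.02  -0.01  -0.032]
0.12 54 [array([0.513, 0.514, 0.519]), array([0.327, 0.339, 0.352])]
0.13 121 [array([0.513, 0.516, 0.523]), array([0.329, 0.339, 0.35 ])]
0.14 111 [array([0.513, 0.517, 0.522]), array([0.326, 0.343, 0.354])]
0.15 73 [array([0.513, 0.516, 0.524]), array([0.323, 0.347, 0.356])]
0.16 109 [array([0.514, 0.517, 0.524]), array([0.324, 0.347, 0.354])]
0.17 182 [array([0.514, 0.519, 0.523]), array([0.329, 0.337, 0.349])]
```

View pics/wrist8.png

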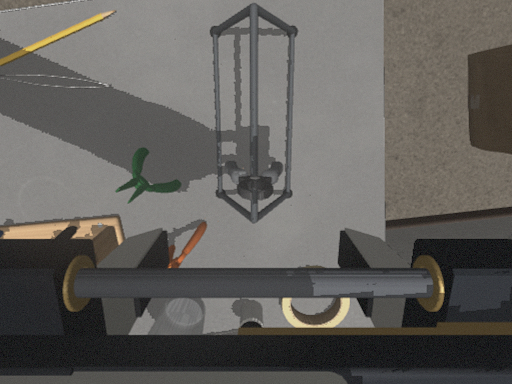

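Grey hangs at (256,183), crosswise as expected. Its head is widest at z ≈ 0.155. Grasp with TCP at 0.131.

Call:
servo_tool(hand=[-1,-1,-1,-1,-1,-1,-1,-0.6,0,0.5,1,1,1,1,1,1,1,1,1,1], translation=[[0,0.002,0.03],[0,0.002,0.06],[0,0.002,0.09],[0,0.002,0.12],[0,0.002,0.14],[0,0.002,0.15],[0,0.002,0.157],[0,0.002,0.157],[0,0.002,0.157],[0,0.002,0.157],[0,0.002,0.157],[0,0.002,0.157],[0,0.002,0.157],[0,0.002,0.157],[0,0.002,0.157],[0,0.002,0.157],[0,0.002,0.157],[0,0.002,0.157],[0,0.002,0.157],[0,0.002,0.157]], turn=[[0,0,0],[0,0,0],[0,0,0],[0,0,0],[0,0,0],[0,0,0],[0,0,0],[0,0,0],[0,0,0],[0,0,0],[0,0,0],[0,0,0],[0,0,0],[0,0,0],[0,0,0],[0,0,0],[0,0,0],[0,0,0],[0,0,0],[0,0,0]])

```text
clock: 25.63
position: [0.517, 0.3412, 0.1317]
ee_rot: [-3.141, -0.0, 3.024]
contact_force: [-0.3, 0.6, -0.4]
finger_gap: 0.198
finger_force: 25.0
```

Call:
servo_tool(hand=[1,1,1,1], translation=[[0,0,0],[0,0,0],[0,0,0],[0,0,0]], turn=[[0,0,0],[0,0,0],[0,0,0],[0,0,0]], grip_force=30)

```text
clock: 25.97
position: [0.517, 0.3413, 0.1317]
ee_rot: [-3.141, 0.0, 3.024]
contact_force: [-0.6, -1.5, 0.2]
finger_gap: 0.197
finger_force: 30.0
```

Call:
servo_tool(hand=[1,1,1,1,1,1,1,1], translation=[[0,0,-0.01],[0,0,-0.03],[0,0,-0.06],[0,0,-0.09],[0,0,-0.12],[0,0,-0.16],[0,0,-0.16],[0,0,-0.16]], turn=[[0,0,0],[0,0,0],[0,0,0],[0,0,0],[0,0,0],[0,0,0],[0,0,0],[0,0,0]])

```text
clock: 26.63
position: [0.5174, 0.3427, 0.2949]
ee_rot: [3.138, 0.004, 3.024]
contact_force: [-0.6, -0.0, -2.1]
finger_gap: 0.199
finger_force: 30.0
```

```bash
python3 go.py .45 .0265 .29 1.54
```

```text
t 26.6333 pos [0.5174 0.3427 0.2949] rot [3.138 0.004 3.024] F [-0.6 -0.  -2.1] gap 0.199
translation [ 0.0299 -0.3219  0.0036] turn [ 0.064  0.    17.01 ]
```

Call:
servo_tool(hand=[1,1,1,1,1,1,1,1,1,1,1,1,1,1,1,1,1,1,1,1], translation=[[0.005,-0.02,0],[0.01,-0.04,0],[0.015,-0.06,0],[0.02,-0.08,0],[0.025,-0.1,0],[0.03,-0.12,0],[0.03,-0.14,0],[0.03,-0.16,0],[0.03,-0.18,0],[0.03,-0.2,0],[0.03,-0.22,0],[0.03,-0.24,0],[0.03,-0.26,0],[0.03,-0.28,0],[0.03,-0.3,0],[0.03,-0.31,0],[0.03,-0.322,0],[0.03,-0.322,0],[0.03,-0.322,0],[0.03,-0.322,0]], turn=[[0,0,1],[0,0,2],[0,0,3],[0,0,4],[0,0,5],[0,0,6],[0,0,7],[0,0,8],[0,0,9],[0,0,10],[0,0,11],[0,0,12],[0,0,13],[0,0,14],[0,0,15],[0,0,16],[0,0,17],[0,0,17],[0,0,17],[0,0,17]])

```text
clock: 28.3
position: [0.4491, 0.0259, 0.2914]
ee_rot: [-3.141, -0.0, 1.544]
contact_force: [-0.7, 0.3, -1.4]
finger_gap: 0.195
finger_force: 30.0
```

```bash
python3 go.py .602 .0265 .29 1.54; python3 - <<'E'
from m import *
c=cap('scene');W=cloud(c)
m=region(W,(.38,.54),(-.03,.08),(.14,.265))
Q=W[m]; print(len(Q),[np.round(k,3) for k in pca(Q)],Q.min(0).round(3),Q.max(0).round(3))
m=region(W,(.57,.64),(.055,.1),(.13,.3));Q=W[m];print('long',np.median(Q,0).round(3),Q.min(0).round(3),Q.max(0).round(3))
E
```

```text
t 28.3 pos [0.4491 0.0259 0.2914] rot [-3.141 -0.     1.544] F [-0.7  0.3 -1.4] gap 0.195
translation [0.0047 0.1528 0.0013] turn [-0.008 -0.004  0.048]
510 [array([0.431, 0.027, 0.229]), array([-0.997,  0.014,  0.071]), array([ 0.013,  1.   , -0.014]), array([0.025, 0.022, 0.003])] [0.407 0.017 0.185] [0.481 0.03  0.265]
long [0.598 0.082 0.166] [0.59  0.071 0.131] [0.623 0.087 0.195]
```

Call:
servo_tool(hand=[1,1,1,1,1,1,1,1,1,1,1,1,1,1,1,1,1,1], translation=[[0.005,0.02,0],[0.005,0.05,0],[0.005,0.08,0],[0.005,0.11,0],[0.005,0.14,0],[0.005,0.155,0],[0.005,0.155,0],[0.005,0.155,0],[0.005,0.155,0.02],[0.005,0.155,0.04],[0.005,0.155,0.06],[0.005,0.155,0.08],[0.005,0.155,0.1],[0.005,0.155,0.115],[0.005,0.155,0.13],[0.005,0.155,0.138],[0.005,0.155,0.142],[0.005,0.155,0.142]], turn=[[0,0,0],[0,0,0],[0,0,0],[0,0,0],[0,0,0],[0,0,0],[0,0,0],[0,0,0],[0,0,0],[0,0,0],[0,0,0],[0,0,0],[0,0,0],[0,0,0],[0,0,0],[0,0,0],[0,0,0],[0,0,0]])

```text
clock: 29.85
position: [0.6038, 0.0256, 0.1494]
ee_rot: [-3.141, 0.0, 1.541]
contact_force: [1.1, -1.5, -1.8]
finger_gap: 0.197
finger_force: 30.0
```

```bash
python3 go.py .604 .0265 .129 1.54;python3 -c "
from h import *
a=cap('scene','scene9');
cv2.imwrite('pics/z9.png',cv2.resize(a['image'][95:205,210:345],(675,550),interpolation=2)[:,:,::-1])"
```

```text
t 29.85 pos [0.6038 0.0256 0.1494] rot [-3.141  0.     1.541] F [ 1.1 -1.5 -1.8] gap 0.197
translation [0.0009 0.0002 0.0204] turn [-0.01   0.     0.016]
```

View pics/z9.png

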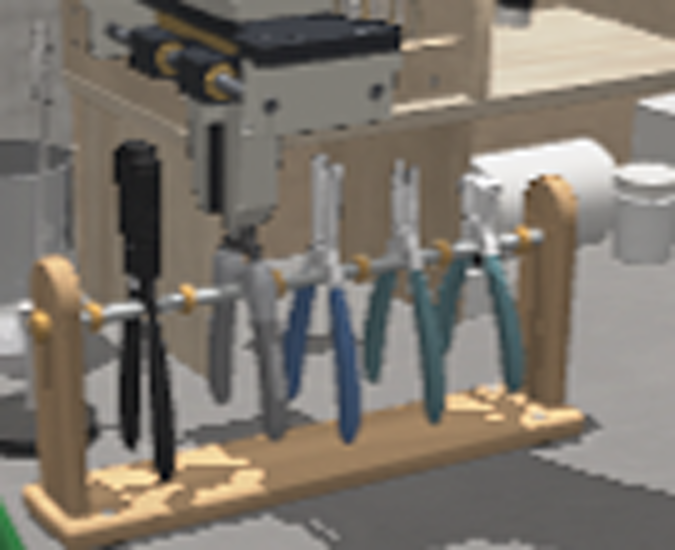

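Grey straddles the rail in its bay, between the collars at (187,298) and (278,280). The gripper body stays clear of the black pliers. Seat and release.

Call:
servo_tool(hand=[1,1,1,1,1,1,1,1,1], translation=[[0,0,0.004],[0,0,0.008],[0,0,0.012],[0,0,0.015],[0,0,0.017],[0,0,0.019],[0,0,0.02],[0,0,0.02],[0,0,0.02]], turn=[[0,0,0],[0,0,0],[0,0,0],[0,0,0],[0,0,0],[0,0,0],[0,0,0],[0,0,0],[0,0,0]])

```text
clock: 30.65
position: [0.6051, 0.0257, 0.1313]
ee_rot: [3.14, 0.0, 1.541]
contact_force: [-3.2, -0.2, 12.1]
finger_gap: 0.195
finger_force: 30.2
```

Call:
servo_tool(hand=[0.7,0.6,0.5,0.4,0.3,0.1,-0.2,-0.5,-0.8,-1,-1,-1,-1], translation=[[0,0,0],[0,0,0],[0,0,0],[0,0,0],[0,0,0],[0,0,0],[0,0,0],[0,0,0],[0,0,0],[0,0,0],[0,0,0],[0,0,0],[0,0,0]], turn=[[0,0,0],[0,0,0],[0,0,0],[0,0,0],[0,0,0],[0,0,0],[0,0,0],[0,0,0],[0,0,0],[0,0,0],[0,0,0],[0,0,0],[0,0,0]])

```text
clock: 31.73
position: [0.6045, 0.0254, 0.1297]
ee_rot: [3.142, 0.0, 1.541]
contact_force: [-0.5, -0.7, 0.3]
finger_gap: 0.88
finger_force: 0.0
```

Call:
servo_tool(hand=[-1,-1,-1,-1,-1,-1,-1,-1,-1,-1,-1,-1], translation=[[0,0,-0.01],[0,0,-0.03],[0,0,-0.06],[0,0,-0.09],[0,0,-0.12],[0,0,-0.16],[0,0,-0.18],[0,0,-0.18],[0,0,-0.18],[0,0,-0.18],[0,0,-0.18],[0,0,-0.18]], turn=[[0,0,0],[0,0,0],[0,0,0],[0,0,0],[0,0,0],[0,0,0],[0,0,0],[0,0,0],[0,0,0],[0,0,0],[0,0,0],[0,0,0]])

```text
clock: 32.73
position: [0.6039, 0.0252, 0.3085]
ee_rot: [-3.139, 0.0, 1.541]
contact_force: [0.4, -0.4, 0.3]
finger_gap: 0.999
finger_force: 0.0
```

```bash
python3 -c "
from m import *
a=cap('scene','scene10');W=cloud(a)
for y in(.0775,.0275,-.022,-.072,-.1225):
    m=region(W,(.54,.66),(y-.018,y+.018),(.025,.1));Q=W[m];m=region(W,(.57,.64),(y-.018,y+.018),(.13,.3));P=W[m]
    print(np.median(Q,0).round(3),Q.min(0).round(3),Q.max(0).round(3),'nose',np.median(P,0).round(3),P.max(0).round(3))
cv2.imwrite('pics/z10.png',cv2.resize(a['image'][95:205,210:345],(675,550),interpolation=2)[:,:,::-1])"
```

```text
[0.589 0.079 0.065] [0.575 0.071 0.028] [0.634 0.085 0.099] nose [0.598 0.082 0.166] [0.625 0.087 0.195]
[0.584 0.026 0.066] [0.566 0.016 0.027] [0.639 0.03  0.1  ] nose [0.599 0.025 0.154] [0.62  0.029 0.178]
[ 0.582 -0.022  0.068] [ 0.566 -0.028  0.031] [ 0.639 -0.016  0.1  ] nose [ 0.598 -0.023  0.154] [ 0.612 -0.019  0.174]
[ 0.578 -0.071  0.069] [ 0.557 -0.081  0.033] [ 0.639 -0.065  0.1  ] nose [ 0.602 -0.073  0.145] [ 0.614 -0.069  0.164]
[ 0.575 -0.117  0.076] [ 0.553 -0.127  0.043] [ 0.641 -0.11   0.1  ] nose [ 0.597 -0.116  0.142] [ 0.617 -0.112  0.15 ]
```

View pics/z10.png

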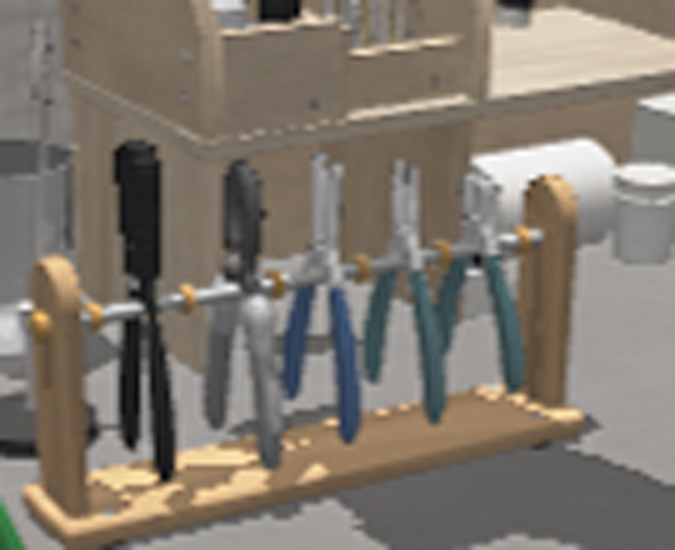

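All five hang upright, one per bay, stepping down in length from black at (138,210) to short teal at (485,240). The gripper is clear, so I'll hand it in.

```bash
python3 -c "
from plant import env
print(env.finish_job())"
```

```text
the job is handed in; nothing more can be done
None
```

The three pliers (153, 143 and 131 mm) now hang in order between the longest and the shortest; the last camera check before hand-in showed all five upright and seated one per bay, though the hand-in returned no verdict.

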